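Stow a lamp bracket in its clamshell case and snap it shut

ROBOT

A 6-joint arm with a two-finger parallel gripper is mounted at the origin on the work surface. World frame = base frame: x ahead of the robot, y to its left, z up, the work surface at z = 0. Lengths are in m, angles in rad, forces in N, time in s.
With the tool pointing down it reaches from about 0.275 to 0.775 m from the base axis. Payload 14.6 kg.
Tool frame: the origin (TCP) lies midway between the tips of the shut fingers; the grasp point (between the pads) lies 19 mm behind it; z points along the fingers, y is the line along which they close (so a half turn about z gives the same grasp; the last joint's range is limited). The gripper opens to 85 mm and grips with 20 to 120 N. Pads are 22 mm wide; open, the fingers measure 114 mm over their backs; the gripper's body (76 mm by 85 mm) begins 54 mm behind the grasp point. The pads swing forward as they close: fully open they stand 13 mm farther back than shut.
Start: joints at [-1.445, 0.263, -0.048, 1.259, 0, 1.415], TCP at [0.145, -0.504, 0.231] pointing down, gripper open.
Joint ranges: [-2.65, 2.65], [-0.89, 1.7], [-1.18, 1.37], [-2.13, 2.11], [-1.35, 1.29], [-3.14, 3.14]. Speed limits (rad/s): [1.89, 1.89, 2.57, 2.79, 3.14, 3.14].

INTERFACE

Orientations are given as a 3x3 rotation matrix whose columns are the frame's x, y, z axes.
In Python, from cell import sense, grab_frame, get_calibration, close_job gives the robot as it stands. The module is installed in compiled form; this text tells all that it offers.
- The arm moves only by the tool move_arm, never from a script. Its argument "plan" is one flat list of numbers, 4 for each row, row after row: the shift along the tool's x, y, z in m, then the turn about the tool's z in rad. In form: [dx, dy, dz, turn, dx, dy, dz, turn, ...]. A call has 1 to 20 rows; each row is the pose to reach, as a shift and turn from the pose commanded when the call began, along the tool's axes at that moment; what a row does not reach only later rows make up. A row lasts 1/10 s, in which the tool goes at most 50 mm and 8.59 degrees, less where a joint would pass 70% of its speed; a pose out of reach is approached as far as the arm can. A call with a gripper value outside its range is refused whole. "fingers" is the closure, from 0 (fully open) to 1 (shut), set as the call begins (left out, the last holds). The fingers move at their own pace and stop on an object; "force" is the grip in N (left out, the last holds). Time passes only in rows, so rows that repeat a pose let the fingers close. It gives the time, the measured TCP pose, the force, the opening and the grip force at its end, in the units of the state.
- sense(): the state, without advancing time (a new reading comes with each control period).
- grab_frame(name): name is "side" or "top" or "wrist"; returns the picture (480x640x3 uint8, red, green, blue); there is no depth.
- get_calibration(name): a dict with "K" (3x3 intrinsics, pixels), "T" (4x4, takes a point from camera to world coordinates); the wrist camera has in their place "tool_from_camera" (4x4, takes a point from camera to tool coordinates, whose origin is the TCP and whose axes are the flange's). Camera axes: x right, y up, looking along -z (the intrinsics and any distortion apply to the point x, -y, -z); pixel columns grow to the right and rows downward; lengths in m; the calibration is good to about 2 mm. The wrist camera is an equidistant fisheye: a pixel r from the principal point sees the ray r / f radians off the axis. A picture is of the moment at which its call begins: read the wrist's pose just before it. get_calibration takes no time and is no camera call.
- close_job(): hands the job in; it is judged then, once.
The state is a dict: "clock": time; "q": joint angles; "joint_vel": joint speeds; "effort": joint torques, N m; "tcp_pos": TCP position; "tcp_rot": TCP orientation; "wrist_force": force on the tool from outside, world axes, zero at the start; "torque": the same for the moment, N m; "opening": opening from 0.0 (shut) to 1.0 (fully open); "finger_force": force on a finger pad.
Only numpy, scipy, OpenCV 4.12 (cv2) and the standard library are available. Lean on these libraries where they do the work, as an engineer would, in place of code of your own. Each camera call takes 0.05 s, during which the arm holds its last target. There are 200 camera calls.

TASK

The steel headlamp bracket stands on its foot in a compartment of the organiser: draw it out, lay it down flat on the open bench and let go, then take it again and lower it flat (do not drop it) into the T-shaped nest in the lower half of the open case, wide foot toward the hinge. Then swing the case's upper half over and press it down until it snaps fully shut, rims together. Leave everything else on the bench and in the organiser where it is.

Things in the scene. Friction and masses are not known exactly. Their poses are not given: they have to be found in the camera images.
- bracket: Steel T-shaped lamp bracket, 22 mm thick (x). Foot 44 (y) x 18 (z) mm, shank 24 mm wide (y) up to z = 78 mm. Origin: centre of the foot's underside; z runs along the shank to its tip. It starts upright (z up) in one of the two end compartments of the organiser; the round rod is in the other. Lying flat, its origin is 11 mm above its support. Both flat sides are alike. About 0.2 kg.
- organiser: Clear plastic organiser, fixed, 36 (x) x 165 (y) x 34 (z) mm, walls and floor 3 mm, origin at the centre of its underside. Three open compartments in a row along y (centres at y = -54, 0, +54 mm, each 30 x 51 mm inside). Its three small lids lean open on the +x side, up to 62 mm high and 41 mm from the origin.
- case: Lower half of the grey clamshell case, fixed, 96 (x) x 112 (y) x 20 mm, walls and floor 4 mm, origin at the centre of its underside; hinge on its +x edge, catch on its -x edge. Ribs 12 mm high make a T-shaped nest with 2.5 mm play for the lying bracket; beside the shank the floor is free for fingers from x = -21 to +15 mm. A bracket not down between the ribs keeps the case from shutting.
- nest (a point): Where the bracket's origin (centre of the foot's underside) lies when it is seated: 40 mm from the case's origin along its +x, 15 mm above the bench; bracket z then points along the case's -x.
- lid (a joint): Angle of the case's upper half: 0 shut with the rims together, growing as it opens (at most 2.4 rad); it starts leaning back, 1.9 to 2.25. A stiff hinge keeps it where it is left (1 to 2 N at the free edge moves it). The last 0.05 rad go through a snap catch that takes about 8 N at the free edge; below 0.03 it is snapped shut.
- lid_hinge (a point): Middle of the hinge axis, which runs along the case's y; 20 mm above the bench, 48 mm from the case's origin along +x.
- lid_edge (a point): Middle of the upper half's outer free edge: 96 mm from the hinge and 16 mm to the outside of the rim plane. The half is 96 x 112 mm, 16 mm deep, its outer plate 3 mm thick; shut, its top is 36 mm above the bench. A 30 mm wide tongue stands 8 mm out from the middle of this edge.
- rod: Bystander: round steel rod, diameter 20 mm, 85 mm tall, standing in the other end compartment; origin at the centre of its underside.
- nut: Bystander: yellow anodised nut, 27 mm wide, 12 mm high, in the middle compartment.
- carabiner: Bystander: red locking carabiner lying flat, 100 x 58 x 12 mm, on the bench beyond the gap between organiser and case.
- dish: Bystander: frosted glass dish, 90 mm across, 35 mm high.
- bottle: Bystander: small white bottle, 48 mm across, 110 mm tall, at the right.
- screwdriver: Bystander: screwdriver with a dark wooden handle, 180 mm long, lying at the left.
- tin: Bystander: flat aluminium tin, 70 x 100 x 28 mm, lying behind the case. The bench between the organiser and the case (about 110 mm wide, from 0.38 to 0.60 m ahead of the robot) is free for laying the bracket down.
Mind the look-alikes: they are no part of the job. What is shaped like the bracket but purple or turquoise is not meant.

How it is judged:
By the outcome, as a careful person would: the job done as asked, in the order asked, and still so for the second after the job is handed in, with the robot touching nothing.
It also fails if it takes over 72 s, if anything falls off the work surface, if the arm or the gripper's body presses on something with over 40 N, if the wrist force passes 120 N, or if a joint passes its speed limit or range.

## Working session

There is one attempt and no reset: what is moved stays moved. The work goes in short steps, Python scripts to look and compute and a tool call to move; the robot and the scene stay as the last step left them, time stands still between calls to the robot, and variables do not carry over. Pictures are saved under pics/ and viewed, at most 10 in all, crops included, and the job is handed in when it is done.

Besides the shell and the picture viewer there is one more tool, called as name(argument=value, ...) on one line, values as JSON. move_arm: Moves the arm, as the interface text tells. Its arguments: {"type":"object","properties":{"plan":{"type":"array"},"fingers":{"type":"number"},"force":{"type":"number"}},"required":["plan"]}

```bash
mkdir -p pics; python3 - <<'E'
from cell import *
import cv2,numpy as np
s=sense();print(s['clock'],s['tcp_pos'],s['tcp_rot'],s['opening'])
for n in('top','side'):
    im=grab_frame(n);cv2.imwrite(f'pics/{n}0.png',im[:,:,::-1])
    c=get_calibration(n);print(n,{k:np.round(v,4).tolist() if not isinstance(v,str) else v for k,v in c.items()})
print(get_calibration('wrist'))
E
```

```text
0.0 [ 0.14544188 -0.50415378  0.23082935] [[ 9.60832896e-01  2.77128353e-01 -1.46961564e-04]
 [ 2.77128353e-01 -9.60832348e-01  1.03673205e-03]
 [ 1.46102422e-04 -1.03685348e-03 -9.99999452e-01]] 1.0015981755803294
top {'K': [[514.982, 0.0, 320.5115], [0.0, 514.982, 257.5594], [0.0, 0.0, 1.0]], 'T': [[0.0623, 0.9742, -0.2168, 0.3133], [-0.998, 0.062, -0.0083, -0.0257], [0.0054, 0.2169, 0.9762, 1.3164], [0.0, 0.0, 0.0, 1.0]]}
side {'K': [[514.931, 0.0, 318.3369], [0.0, 514.931, 223.6841], [0.0, 0.0, 1.0]], 'T': [[0.9623, 0.1503, -0.2265, 0.3104], [-0.2716, 0.5692, -0.776, -1.036], [0.0123, 0.8083, 0.5886, 0.8188], [0.0, 0.0, 0.0, 1.0]]}
{'K': array([[371.64829954,   0.        , 317.57636817],
       [  0.        , 371.64829954, 239.07188546],
       [  0.        ,   0.        ,   1.        ]]), 'tool_from_camera': array([[-4.20246065e-05,  9.52607516e-01,  3.04202102e-01,
         7.88563950e-02],
       [ 9.99999991e-01,  7.88198074e-05, -1.08676878e-04,
         7.83631605e-05],
       [-1.27503562e-04,  3.04202095e-01, -9.52607511e-01,
        -1.43311601e-01],
       [ 0.00000000e+00,  0.00000000e+00,  0.00000000e+00,
         1.00000000e+00]])}
```

View pics/top0.png

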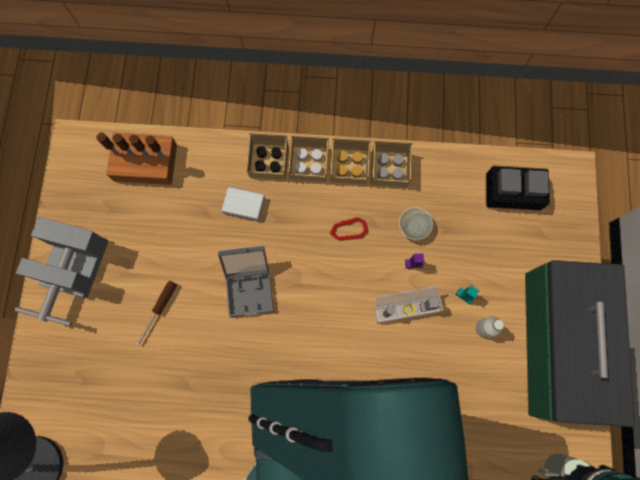

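View pics/side0.png

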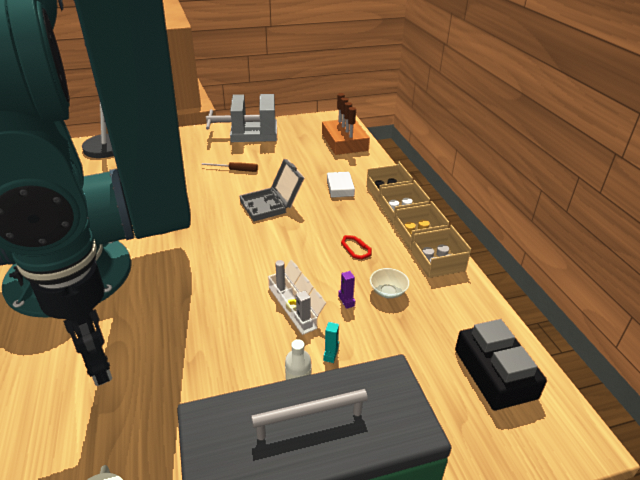

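The top view shows the organiser around (410,306) and the case around (248,290), with its lid leaning back. The bracket seems to be in the right-hand compartment (432,303). The purple (415,261) and turquoise (467,294) pieces are look-alikes. I'll zoom in to confirm.

```bash
python3 - <<'E'
import cv2,numpy as np
a=cv2.imread('pics/top0.png');b=cv2.imread('pics/side0.png')
f=lambda im,x,y,w,h:cv2.resize(im[y:y+h,x:x+w],(400,300),interpolation=cv2.INTER_CUBIC)
o=np.vstack([np.hstack([f(a,366,276,80,60),f(a,207,238,80,60+0*1)]),np.hstack([f(b,255,250,100,75),f(b,230,155,80,60)])])
# bottom of case extra: case crop spans rows 238..298 -> use taller
o[:300,400:]=f(a,193,240,107,80)
cv2.imwrite('pics/crop0.png',o)
E
```

```text
(no output)
```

View pics/crop0.png

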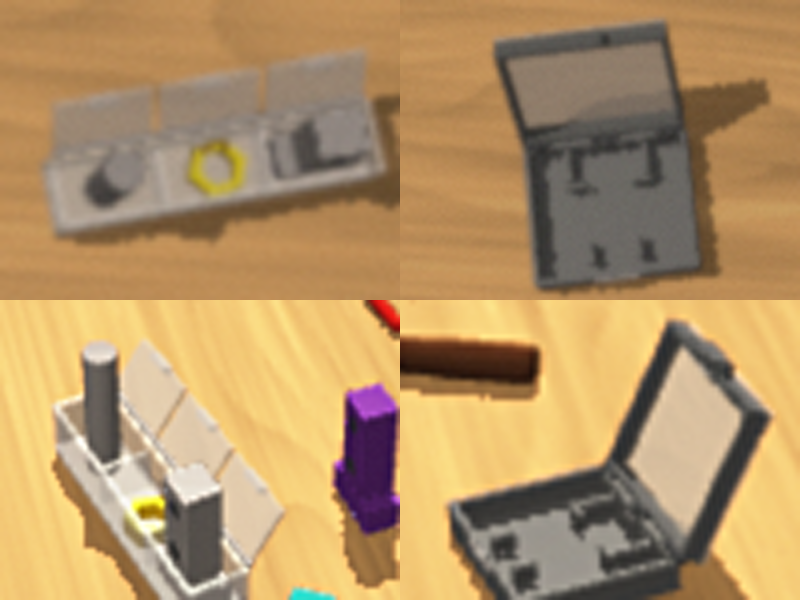

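The bracket is confirmed in the right compartment (square steel top near (433,300) in the top view) and the rod in the left one. Next I'll get coarse positions, so the wrist camera can look from close up.

```bash
cat > h.py <<'E'
from cell import *
import cv2,numpy as np
def ray(n,px,pose=None):
    c=get_calibration(n);K=c['K'];a=(np.array(px,float)-K[:2,2])/K[0,0]
    if n=='wrist':
        r=np.hypot(*a);s=np.sin(r)/r if r>1e-9 else 1;d=np.array([a[0]*s,-a[1]*s,-np.cos(r)])
        W=np.eye(4);W[:3,:3]=pose[1];W[:3,3]=pose[0];T=W@c['tool_from_camera']
    else: d=np.array([a[0],-a[1],-1]);T=c['T']
    return T[:3,3],T[:3,:3]@d
def onz(n,px,z,pose=None):
    o,d=ray(n,px,pose);return o+d*(z-o[2])/d[2]
def proj(n,p,pose=None):
    c=get_calibration(n);K=c['K']
    if n=='wrist':
        W=np.eye(4);W[:3,:3]=pose[1];W[:3,3]=pose[0];T=W@c['tool_from_camera']
    else:T=c['T']
    q=T[:3,:3].T@(np.array(p)-T[:3,3]);q=np.array([q[0],-q[1],-q[2]])
    if n=='wrist':
        t=np.hypot(q[0],q[1]);th=np.arctan2(t,q[2]);q=q[:2]/t*th
    else:q=q[:2]/q[2]
    return q*K[0,0]+K[:2,2]
def go(p,yaw=None):
    "shift in tool axes to world TCP p, and turn so that tool y axis lies along world angle yaw (mod pi)"
    s=sense();R=s['tcp_rot'];d=R.T@(np.array(p)-s['tcp_pos']);out=list(np.round(d,4))
    if yaw is not None:
        cur=np.arctan2(R[1,1],R[0,1]);t=-(yaw-cur);t=(t+np.pi/2)%np.pi-np.pi/2;out.append(round(t,4))
    return out
def shot(n,name):
    s=sense();im=grab_frame(n)[:,:,::-1].copy();cv2.imwrite(f'pics/{name}.png',im)
    pose=(s['tcp_pos'],s['tcp_rot']);np.savez(f'pics/{name}.npz',p=pose[0],R=pose[1]);return im,pose
def load(name):
    d=np.load(f'pics/{name}.npz');return cv2.imread(f'pics/{name}.png'),(d['p'],d['R'])
E
python3 - <<'E'
from h import *
for n,px,z in [('org c',(409,309),.034),('brk top',(433.5,301),.08),('case far L',(220.5,277),.02),('case nr L',(229,316.5),.02),('case nr R',(272.5,312),.02),('lid tipL',(219.5,251),.1),('bottle',(489,325),.11),('org frontL',(377.5,323),0),('org frontR',(443,311.5),0),('mid',(330,295),0)]:
    print(n,onz('top',px,z).round(4))
print(go([.38,-.08,.25],1.74))
E
```

```text
org c [ 0.4808 -0.2436  0.034 ]
brk top [ 0.4979 -0.2944  0.08  ]
case far L [0.5342 0.2371 0.02  ]
case nr L [0.4352 0.2053 0.02  ]
case nr R [0.4534 0.0972 0.02  ]
lid tipL [0.5842 0.23   0.1   ]
bottle [ 0.4452 -0.4183  0.11  ]
org frontL [ 0.4444 -0.1701  0.    ]
org frontR [ 0.4843 -0.3366  0.    ]
mid [ 0.5086 -0.0451  0.    ]
[np.float64(0.3429), np.float64(-0.3426), np.float64(-0.0187), np.float64(0.1116)]
```

```bash
python3 -c "
from h import *
print(go([.46,-.25,.26],1.806))"
```

```text
[np.float64(0.3727), np.float64(-0.1571), np.float64(-0.0289), np.float64(0.0456)]
```

move_arm(plan=[0.373, -0.157, -0.029, 0.046, 0.373, -0.157, -0.029, 0.046, 0.373, -0.157, -0.029, 0.046, 0.373, -0.157, -0.029, 0.046, 0.373, -0.157, -0.029, 0.046, 0.373, -0.157, -0.029, 0.046, 0.373, -0.157, -0.029, 0.046, 0.373, -0.157, -0.029, 0.046, 0.373, -0.157, -0.029, 0.046, 0.373, -0.157, -0.029, 0.046, 0.373, -0.157, -0.029, 0.046, 0.373, -0.157, -0.029, 0.046, 0.373, -0.157, -0.029, 0.046, 0.373, -0.157, -0.029, 0.046], fingers=0, force=20)

```text
clock: 1.5
tcp_pos: [0.4598, -0.2509, 0.2603]
tcp_rot: [[0.973, 0.231, 0.0], [0.231, -0.973, -0.0], [0.0, 0.0, -1.0]]
wrist_force: [-1.0, 0.3, -0.1]
opening: 0.999
finger_force: 0.0
```

```bash
python3 -c "
from h import *
im,p=shot('wrist','w1');s=sense();print(s['clock'],p,s['q'])"
```

```text
1.55 (array([ 0.45981795, -0.2508657 ,  0.2603356 ]), array([[ 9.72881924e-01,  2.31302315e-01,  2.48756238e-05],
       [ 2.31302316e-01, -9.72881922e-01, -6.29004645e-05],
       [ 9.65202164e-06,  6.69485144e-05, -9.99999998e-01]])) [-6.54756019e-01  2.54088292e-01  1.77532832e-02  1.33433267e+00
 -4.79080210e-05  2.25315980e+00]
```

View pics/w1.png

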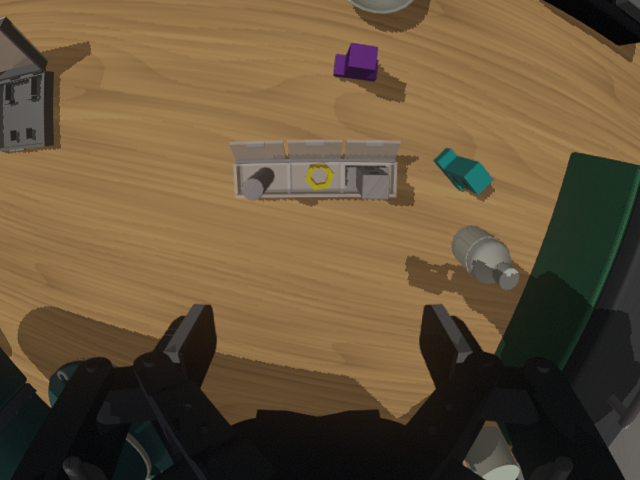

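The wrist view shows the organiser from (235,162) to (397,197), the bracket's top at about (375,183), the rod at (258,182) and the bottle at (490,258). I'll zoom in for exact corners.

```bash
python3 -c "
from h import *
im,p=load('w1');cv2.imwrite('pics/c1.png',cv2.resize(im[145:215,335:405],(560,560),interpolation=cv2.INTER_CUBIC))
c=np.hstack([cv2.resize(im[150:205,225:280],(400,400),interpolation=cv2.INTER_CUBIC),cv2.resize(im[150:205,350:405],(400,400),interpolation=cv2.INTER_CUBIC)]);cv2.imwrite('pics/c1.png',c)
"
```

```text
(no output)
```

View pics/c1.png

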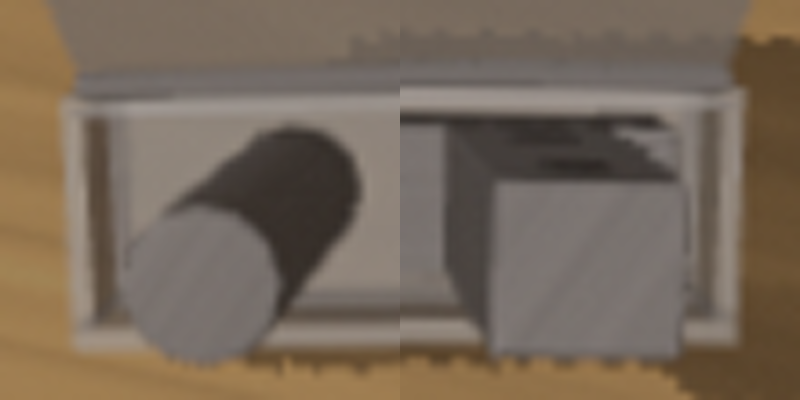

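```bash
python3 -c "
from h import *
im,p=load('w1');k=55/400
f=lambda u,v,R,z:onz('wrist',((350+(u-400)*k) if R else 225+u*k,150+v*k),z,p)
B=np.array([f(u,v,1,.081) for u,v in[(491,179),(684,179),(681,358),(490,356)]]);print(B.round(4));c=B.mean(0);print(c)
d=B[0]+B[3]-B[1]-B[2];print('byaw',np.arctan2(d[1],d[0]),np.linalg.norm(d)/2,np.linalg.norm(B[0]+B[1]-B[2]-B[3])/2)
O=np.array([f(62,98,0,.034),f(745,92,1,.034),f(738,345,1,.034),f(75,348,0,.034)]);print(O.round(4),O.mean(0))
d=O[0]+O[3]-O[1]-O[2];yo=np.arctan2(d[1],d[0]);print('oyaw',yo,np.linalg.norm(d)/2,np.linalg.norm(O[0]+O[1]-O[2]-O[3])/2)
print('org frame', (c-O.mean(0))[:2]@np.array([[np.sin(yo),np.cos(yo)],[-np.cos(yo),np.sin(yo)]]))
"
```

```text
[[ 0.5031 -0.2811  0.081 ]
 [ 0.509  -0.3041  0.081 ]
 [ 0.4875 -0.3098  0.081 ]
 [ 0.4819 -0.2866  0.081 ]]
[ 0.49536555 -0.29539436  0.081     ]
byaw 1.8136210793684509 0.023753904590679536 0.022061080264186704
[[ 0.4801 -0.1589  0.034 ]
 [ 0.519  -0.3196  0.034 ]
 [ 0.4841 -0.3285  0.034 ]
 [ 0.4455 -0.1674  0.034 ]] [ 0.48216542 -0.24360151  0.034     ]
oyaw 1.8074241888723352 0.16551807550668474 0.03579187327314124
org frame [ 0.00069071 -0.05344404]
```

```bash
python3 -c "
from h import *
print(go([.5003,-.2942,.12],1.8136),go([.5003,-.2942,.048],1.8136))"
```

```text
[np.float64(0.0292), np.float64(0.0516), np.float64(0.1404), np.float64(-0.0091)] [np.float64(0.0292), np.float64(0.0516), np.float64(0.2124), np.float64(-0.0091)]
```

move_arm(plan=[0.029, 0.0515, 0.05, -0.009, 0.029, 0.0515, 0.1, -0.009, 0.029, 0.0515, 0.13, -0.009, 0.029, 0.0515, 0.14, -0.009, 0.029, 0.0515, 0.14, -0.009, 0.029, 0.0515, 0.16, -0.009, 0.029, 0.0515, 0.18, -0.009, 0.029, 0.0515, 0.2, -0.009, 0.029, 0.0515, 0.212, -0.009, 0.029, 0.0515, 0.212, -0.009])

```text
clock: 2.55
tcp_pos: [0.5006, -0.2936, 0.049]
tcp_rot: [[0.97, 0.241, 0.0], [0.241, -0.97, -0.0], [0.0, 0.0, -1.0]]
wrist_force: [1.0, 0.5, 0.5]
opening: 0.998
finger_force: 0.0
```

move_arm(plan=[0, 0, 0, 0, 0, 0, 0, 0, 0, 0, 0, 0, 0, 0, 0, 0, 0, 0, 0, 0, 0, 0, 0, 0, 0, 0, 0, 0], fingers=1, force=25)

```text
clock: 3.25
tcp_pos: [0.5008, -0.2938, 0.0488]
tcp_rot: [[0.97, 0.241, 0.001], [0.241, -0.97, -0.001], [0.0, 0.001, -1.0]]
wrist_force: [-1.0, 0.1, 6.5]
opening: 0.275
finger_force: 27.3
```

```bash
python3 -c "
from h import *
print(go([.535,-.035,.16],1.738),go([.535,-.035,.052],1.738))"
```

```text
[np.float64(0.0957), np.float64(-0.2428), np.float64(-0.1113), np.float64(0.0766)] [np.float64(0.0957), np.float64(-0.2429), np.float64(-0.0033), np.float64(0.0766)]
```

move_arm(plan=[0, 0, -0.015, 0, 0, 0, -0.03, 0, 0, 0, -0.06, 0, 0, 0, -0.1, 0, 0, 0, -0.111, 0, 0.02, -0.04, -0.111, 0.02, 0.04, -0.09, -0.111, 0.04, 0.06, -0.14, -0.111, 0.06, 0.08, -0.19, -0.111, 0.077, 0.096, -0.243, -0.111, 0.077, 0.096, -0.243, -0.111, 0.077, 0.096, -0.243, -0.08, 0.077, 0.096, -0.243, -0.05, 0.077, 0.096, -0.243, -0.025, 0.077, 0.096, -0.243, -0.01, 0.077, 0.096, -0.243, -0.005, 0.077, 0.096, -0.243, -0.005, 0.077])

```text
clock: 4.95
tcp_pos: [0.5346, -0.0345, 0.0528]
tcp_rot: [[0.986, 0.166, -0.001], [0.166, -0.986, 0.0], [-0.001, -0.001, -1.0]]
wrist_force: [0.3, 0.3, -0.8]
opening: 0.274
finger_force: 26.2
```

```bash
python3 -c "
from h import *
s=sense();print(s['tcp_pos'],s['wrist_force'],s['torque'])
im,p=shot('side','s1');a=cv2.resize(im[150:350,210:410],(600,600),interpolation=cv2.INTER_CUBIC);cv2.imwrite('pics/s1c.png',a)"
```

```text
[ 0.53461002 -0.03449986  0.05276191] [ 0.2822908   0.28690856 -0.82801269] [-0.05074802 -0.00385227  0.04901985]
```

View pics/s1c.png

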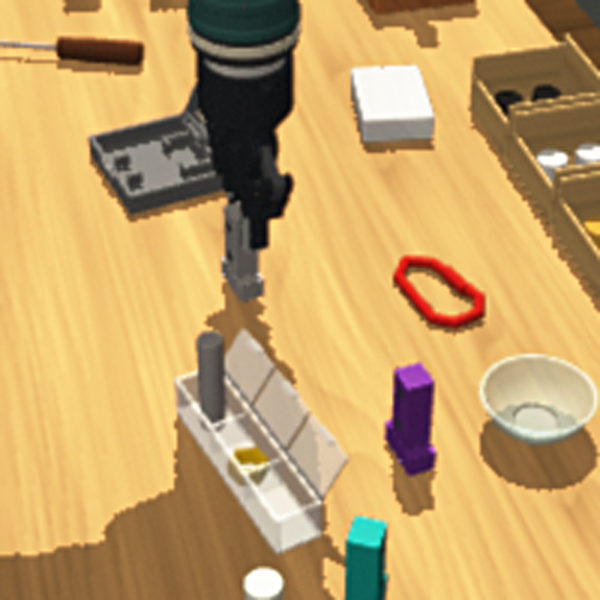

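The bracket is held upright over the free bench, with its foot at crop (245,285). I'll lower it until it touches.

move_arm(plan=[0, 0, 0.003, 0, 0, 0, 0.006, 0, 0, 0, 0.008, 0, 0, 0, 0.009, 0, 0, 0, 0.009, 0])

```text
clock: 5.5
tcp_pos: [0.5358, -0.0347, 0.0456]
tcp_rot: [[0.986, 0.166, 0.002], [0.166, -0.986, -0.0], [0.002, 0.001, -1.0]]
wrist_force: [-3.7, 1.5, 17.7]
opening: 0.278
finger_force: 29.0
```

move_arm(plan=[-0.006, 0, -0.001, 0, -0.012, 0, -0.0015, 0, -0.018, 0, -0.0015, 0, -0.024, 0, -0.001, 0, -0.024, 0, -0.001, 0])

```text
clock: 6.0
tcp_pos: [0.5112, -0.0388, 0.0456]
tcp_rot: [[0.986, 0.166, 0.001], [0.166, -0.986, -0.0], [0.001, 0.0, -1.0]]
wrist_force: [-0.8, -0.9, 6.8]
opening: 0.277
finger_force: 27.4
```

```bash
python3 -c "
from h import *
s=sense();print(s['tcp_pos'],s['wrist_force'],s['torque'])
im,p=shot('side','s2');a=cv2.resize(im[190:270,260:340],(560,560),interpolation=cv2.INTER_CUBIC);cv2.imwrite('pics/s2c.png',a)"
```

```text
[ 0.51116438 -0.03879269  0.04564752] [-0.80759673 -0.8666916   6.84489618] [-0.11065572  0.16027923  0.04155904]
```

View pics/s2c.png

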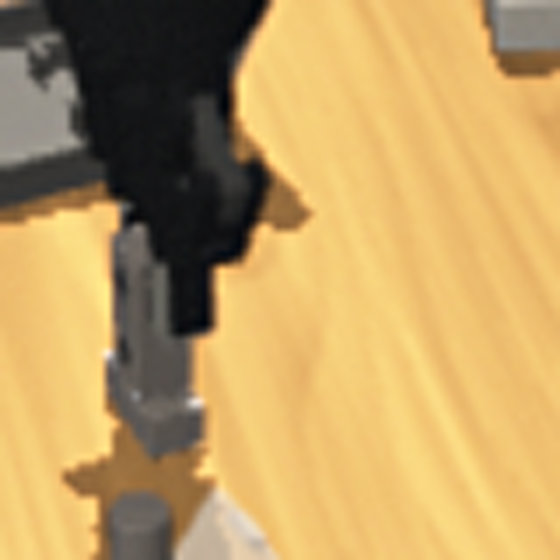

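It slid along upright, so the pad pivot sits too far behind the foot's tipping edge. I'll stand the bracket, release it, and regrip nearer that edge and higher up.

move_arm(plan=[0, 0, -0.001, 0, 0, 0, -0.001, 0])

```text
clock: 6.25
tcp_pos: [0.5111, -0.0385, 0.0461]
tcp_rot: [[0.986, 0.166, -0.001], [0.166, -0.986, 0.0], [-0.001, -0.0, -1.0]]
wrist_force: [-0.3, -0.4, -2.1]
opening: 0.276
finger_force: 26.4
```

move_arm(plan=[0, 0, 0, 0, 0, 0, 0, 0, 0, 0, 0, 0, 0, 0, 0, 0, -0.004, 0, -0.002, 0, -0.008, 0, -0.004, 0, -0.011, 0, -0.005, 0, -0.011, 0, -0.005, 0], fingers=0.4)

```text
clock: 7.05
tcp_pos: [0.5001, -0.0405, 0.0515]
tcp_rot: [[0.986, 0.166, 0.0], [0.166, -0.986, -0.0], [0.0, 0.0, -1.0]]
wrist_force: [-0.3, 0.3, -0.2]
opening: 0.605
finger_force: 0.0
```

move_arm(plan=[0, 0, 0, 0, 0, 0, 0, 0, 0, 0, 0, 0, 0, 0, 0, 0, 0, 0, 0, 0], fingers=1, force=20)

```text
clock: 7.55
tcp_pos: [0.5007, -0.0404, 0.0514]
tcp_rot: [[0.986, 0.166, 0.0], [0.166, -0.986, 0.0], [0.0, 0.0, -1.0]]
wrist_force: [-1.6, 0.7, 3.3]
opening: 0.278
finger_force: 23.8
```

move_arm(plan=[0, 0, 0.0015, 0, 0, 0, 0.003, 0, -0.003, 0, 0.003, 0, -0.008, 0, 0.003, 0, -0.014, 0, 0.0035, 0, -0.02, 0, 0.005, 0, -0.025, 0, 0.0065, 0])

```text
clock: 8.25
tcp_pos: [0.4772, -0.0445, 0.0457]
tcp_rot: [[0.986, 0.166, 0.003], [0.166, -0.986, 0.0], [0.003, 0.0, -1.0]]
wrist_force: [1.2, 3.1, 12.5]
opening: 0.276
finger_force: 28.9
```

```bash
python3 -c "
from h import *
s=sense();print(s['tcp_pos'],s['wrist_force'],s['torque'])
im,p=shot('side','s3');a=cv2.resize(im[190:270,250:330],(560,560),interpolation=cv2.INTER_CUBIC);cv2.imwrite('pics/s3c.png',a)"
```

```text
[ 0.47722601 -0.04450893  0.04571428] [ 1.16039003  3.12745628 12.50232897] [ 0.77439055 -0.64169313 -0.01419364]
```

View pics/s3c.png

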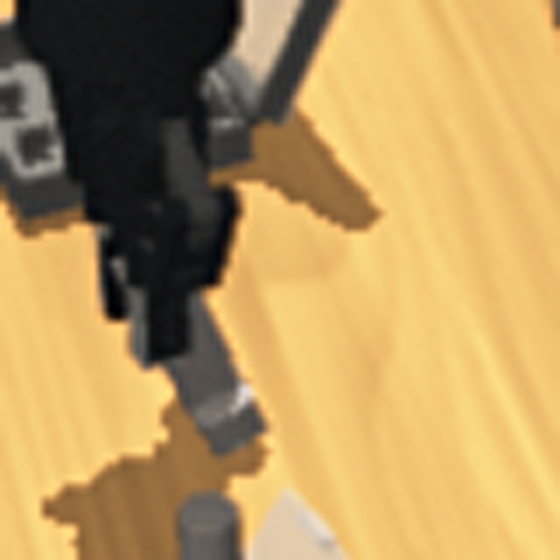

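It is tilting now, at roughly 25°, foot at crop (235,420). I'll keep following the arc down.

move_arm(plan=[-0.006, 0, 0.003, 0, -0.012, 0, 0.006, 0, -0.018, 0, 0.011, 0, -0.023, 0, 0.015, 0, -0.028, 0, 0.02, 0, -0.032, 0, 0.025, 0, -0.035, 0, 0.03, 0, -0.038, 0, 0.034, 0, -0.038, 0, 0.034, 0])

```text
clock: 9.2
tcp_pos: [0.4383, -0.0509, 0.0106]
tcp_rot: [[0.986, 0.166, 0.0], [0.166, -0.986, 0.0], [0.0, -0.0, -1.0]]
wrist_force: [-1.4, 0.0, 3.8]
opening: 0.277
finger_force: 35.3
```

move_arm(plan=[-0.001, 0, 0.002, 0, -0.002, 0, 0.004, 0, -0.002, 0, 0.006, 0, -0.002, 0, 0.008, 0, -0.002, 0, 0.008, 0])

```text
clock: 9.7
tcp_pos: [0.4358, -0.0512, 0.0026]
tcp_rot: [[0.986, 0.166, -0.001], [0.166, -0.986, -0.0], [-0.001, 0.0, -1.0]]
wrist_force: [-5.3, -1.9, 6.3]
opening: 0.274
finger_force: 36.2
```

```bash
python3 -c "
from h import *
s=sense();print(s['tcp_pos'],s['wrist_force'],s['torque'])
im,p=shot('side','s4');a=cv2.resize(im[190:270,240:320],(560,560),interpolation=cv2.INTER_CUBIC);cv2.imwrite('pics/s4c.png',a)"
```

```text
[ 0.43580801 -0.05124847  0.00263813] [-5.26153223 -1.92142319  6.29811094] [-0.1803048   0.57686604 -0.05572154]
```

View pics/s4c.png

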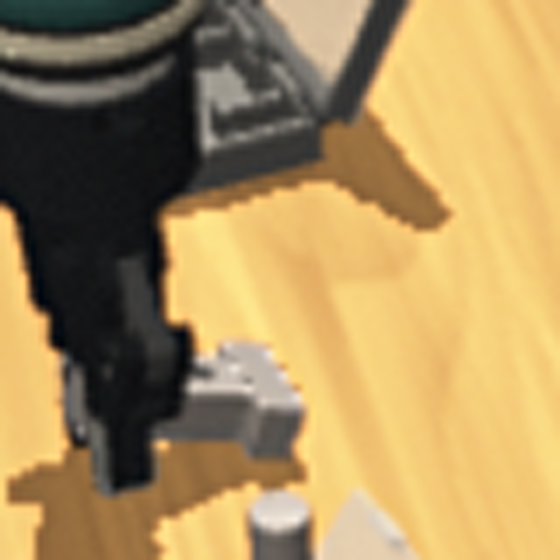

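The bracket is nearly flat (foot at crop (260,400)). I'll release it gently and back off upward.

move_arm(plan=[0, 0, 0, 0, 0, 0, 0, 0, 0, 0, 0, 0], fingers=0.66)

```text
clock: 10.05
tcp_pos: [0.4366, -0.0512, 0.0027]
tcp_rot: [[0.986, 0.166, 0.0], [0.166, -0.986, 0.0], [0.0, -0.0, -1.0]]
wrist_force: [0.8, -0.2, 0.2]
opening: 0.339
finger_force: 0.0
```

move_arm(plan=[0, 0, 0, 0, 0, 0, 0, 0, 0, 0, -0.03, 0, 0, 0, -0.08, 0, -0.02, 0, -0.13, 0, -0.06, 0, -0.18, 0, -0.06, 0, -0.2, 0, -0.06, 0, -0.2, 0, -0.06, 0, -0.2, 0], fingers=0.3)

```text
clock: 10.95
tcp_pos: [0.3775, -0.0613, 0.2032]
tcp_rot: [[0.986, 0.166, 0.002], [0.166, -0.986, -0.001], [0.002, 0.001, -1.0]]
wrist_force: [0.5, -0.4, -0.8]
opening: 0.699
finger_force: 0.0
```

```bash
python3 -c "
from h import *
im,p=shot('wrist','w2');s=sense();print(s['clock'],p[0],s['q'])
im2,_=shot('side','s5')
for P in [(.44,-.05,.022),(.50,-.04,.022),(.52,.1,.02),(.45,.22,.02)]:print(proj('wrist',P,p))
hsv=cv2.cvtColor(im,cv2.COLOR_BGR2HSV);m=((hsv[...,1]<60)&(hsv[...,2]>60)).astype(np.uint8)
n,l,st,c=cv2.connectedComponentsWithStats(m)
for i in range(1,n):
  if st[i,4]>150:print(st[i],c[i].round(1))
a=cv2.resize(im[60:260,140:440],(800,533),interpolation=cv2.INTER_CUBIC);cv2.imwrite('pics/w2c.png',a)
"
```

```text
11.0 [ 0.37753002 -0.06132568  0.20318605] [-3.74701297e-01  3.10773923e-02 -4.14689682e-01  1.12512266e+00
  4.17907572e-05  2.60018938e+00]
[316.43437334 142.11126508]
[316.50677013  72.82509303]
[168.11658583  37.1835561 ]
[ 58.20757367 105.90672907]
[ 61   0  93  29 784] [110.5   9.1]
[  64    7   97  113 6453] [117.5  68.3]
[ 292   79   51   88 2884] [317.  116.6]
[ 438   94  171   69 8809] [517.1 129.7]
[616 193  24  43 820] [629.  212.6]
[207 297  33  54 592] [223.1 321.5]
[396 297  33  54 647] [412.5 323. ]
[ 593  395   47   85 2801] [620.7 436.3]
```

move_arm(plan=[0.05, -0.05, 0, 0, 0.09, -0.11, 0, 0, 0.09, -0.13, 0, 0, 0.09, -0.13, 0, 0, 0.09, -0.13, 0, 0, 0.09, -0.13, 0, 0])

```text
clock: 11.65
tcp_pos: [0.444, 0.0816, 0.202]
tcp_rot: [[0.986, 0.166, -0.002], [0.166, -0.986, -0.0], [-0.002, -0.0, -1.0]]
wrist_force: [0.6, -0.6, 0.7]
opening: 0.697
finger_force: 0.0
```

```bash
python3 -c "
from h import *
im,p=shot('wrist','w3');s=sense();print(s['clock'],p[0])
hsv=cv2.cvtColor(im,cv2.COLOR_BGR2HSV);m=((hsv[...,1]<60)&(hsv[...,2]>60)).astype(np.uint8)
n,l,st,c=cv2.connectedComponentsWithStats(m)
for i in range(1,n):
  if st[i,4]>150:print(st[i],c[i].round(1))
b=[proj('wrist',q,p) for q in [(.47,-.045,.02),(.5,.16,.02)]];print(b)
o=[]
x,y=b[0].round().astype(int);x-=55;y-=60;x2,y2=b[1].round().astype(int);x2-=80;y2-=80
x2=max(x2,0);y2=max(y2,0)
print(x,y,x2,y2)
o=np.hstack([cv2.resize(im[y2:y2+160,x2:x2+160],(560,560),interpolation=cv2.INTER_CUBIC),cv2.resize(im[y:y+120,x:x+51],(238,560),interpolation=cv2.INTER_CUBIC)]);cv2.imwrite('pics/w3c.png',o)"
```

```text
11.7 [0.44400762 0.081591   0.20196337]
[ 132    0  161   33 2166] [206.5  11.2]
[622  13  18  65 765] [632.1  45.7]
[  159    14   144   186 17505] [240.9 113.8]
[ 430  179   50   83 2724] [452.2 215.4]
[ 20 184  18  62 223] [ 28.2 214.1]
[ 539  206  101   59 4044] [591.  231.8]
[207 297  33  54 606] [223.3 321.7]
[396 297  33  54 645] [412.5 322.8]
[621 418  19  62 751] [632.5 449.1]
[array([455.01323438, 208.76616091]), array([240.00990643, 137.42298742])]
400 149 160 57
```

View pics/w3c.png

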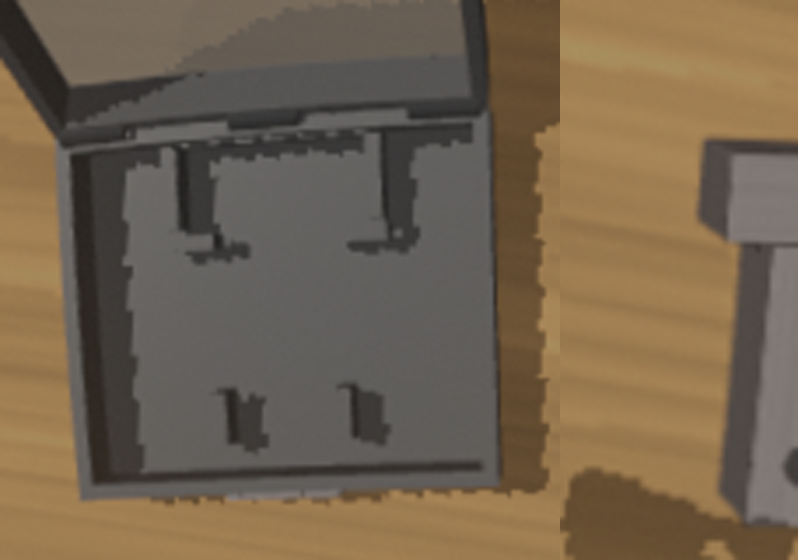

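The case is seen square-on: rim corners at crop (58,150), (490,111), (497,487) and (82,498). The bracket lies flat at right, with its foot at the far (hinge) side. I'll compute both poses from these corners and the mask edges.

```bash
python3 -c "
from h import *
im,p=load('w3');f=lambda u,v:(160+u/3.5,57+v/3.5)
C=np.array([onz('wrist',f(*q),.02,p) for q in[(58,150),(490,111),(497,487),(82,498)]]);print(C.round(4))
d=C[0]+C[3]-C[1]-C[2];cy=np.arctan2(d[1],d[0]);print('case',C.mean(0),cy,np.linalg.norm(d)/2,[np.linalg.norm(C[i]-C[j]) for i,j in((0,3),(1,2),(0,1),(2,3))])
hsv=cv2.cvtColor(im,cv2.COLOR_BGR2HSV);m=((hsv[...,1]<70)&(hsv[...,2]>85)).astype(np.uint8)
n,l,st,c=cv2.connectedComponentsWithStats(m);i=l[215,455];print(st[i]);M=l==i
row=lambda v:np.where(M[v,400:500])[0][[0,-1]]+400
print([(v,*row(v)) for v in range(178,264,5)])
R=np.array([onz('wrist',(row(v)[1]+.5,v),.022,p) for v in range(208,256)])
L=np.array([onz('wrist',(row(v)[0]-.5,v),.022,p) for v in range(208,256)])
FR=np.array([onz('wrist',(row(v)[1]+.5,v),.022,p) for v in range(184,197)])
FL=np.array([onz('wrist',(row(v)[0]-.5,v),.022,p) for v in range(184,197)])
for A in(R,L,FR,FL):
  vx,vy,x0,y0=cv2.fitLine(A[:,:2].astype(np.float32),2,0,.01,.01).ravel();print(np.arctan2(vy,vx),x0,y0,A[0],A[-1])
col=lambda u:np.where(M[150:280,u])[0][[0,-1]]+150
for u in(450,455,460,465):
  a,b=col(u);print(u,a,b,onz('wrist',(u,a-.5),.022,p),onz('wrist',(u,b+.5),.022,p))
"
```

```text
[[0.5274 0.224  0.02  ]
 [0.5497 0.1147 0.02  ]
 [0.4563 0.0977 0.02  ]
 [0.4366 0.207  0.02  ]]
case [0.49250438 0.16085857 0.02      ] 1.7608712270323599 0.11131652137336355 [np.float64(0.09233876936895827), np.float64(0.09497362403047965), np.float64(0.11158660455461374), np.float64(0.11106198145225162)]
[     0      0    640    480 281310]
[(178, np.int64(400), np.int64(499)), (183, np.int64(400), np.int64(499)), (188, np.int64(400), np.int64(499)), (193, np.int64(400), np.int64(499)), (198, np.int64(400), np.int64(499)), (203, np.int64(400), np.int64(499)), (208, np.int64(400), np.int64(499)), (213, np.int64(400), np.int64(499)), (218, np.int64(400), np.int64(499)), (223, np.int64(400), np.int64(499)), (228, np.int64(400), np.int64(499)), (233, np.int64(400), np.int64(499)), (238, np.int64(400), np.int64(499)), (243, np.int64(400), np.int64(499)), (248, np.int64(400), np.int64(499)), (253, np.int64(400), np.int64(499)), (258, np.int64(400), np.int64(499)), (263, np.int64(400), np.int64(499))]
0.32198584 0.45712158 -0.09844286 [ 0.48011756 -0.09095442  0.022     ] [ 0.43355959 -0.10648673  0.022     ]
0.23280065 0.4393158 0.004117053 [0.46114719 0.00922434 0.022     ] [ 0.41695198 -0.00125466  0.022     ]
0.28257972 0.49717912 -0.085846156 [ 0.50281063 -0.08422134  0.022     ] [ 0.49152976 -0.08749767  0.022     ]
0.21645656 0.47733793 0.0128428545 [0.48267942 0.01401342 0.022     ] [0.47197844 0.01166018 0.022     ]
450 150 279 [ 0.52295185 -0.02593166  0.022     ] [ 0.39992349 -0.05940996  0.022     ]
455 150 279 [ 0.52404424 -0.03072438  0.022     ] [ 0.40068218 -0.06482781  0.022     ]
460 150 279 [ 0.52515733 -0.03556329  0.022     ] [ 0.40144386 -0.07030584  0.022     ]
465 150 279 [ 0.52629181 -0.0404508   0.022     ] [ 0.40220886 -0.07584713  0.022     ]
```

```bash
python3 -c "
from h import *
im,p=load('w3');f=lambda u,v:(160+u/3.5,57+v/3.5)
g=lambda u,v,z=.016:onz('wrist',f(u,v),z,p)
print('foot pocket',g(180,165),g(365,165),np.linalg.norm(g(180,165)-g(365,165)),(g(180,165)+g(365,165))/2)
print('shank',g(228,410),g(339,410),np.linalg.norm(g(228,410)-g(339,410)),(g(228,410)+g(339,410))/2)
c=np.array([.493,.161]);x=np.array([np.cos(.185),np.sin(.185)])
for q in (g(180,165),g(365,165),g(228,410),g(339,410)):
  d=q[:2]-c;print(d@x,d@[-x[1],x[0]])
hsv=cv2.cvtColor(im,cv2.COLOR_BGR2HSV);m=((hsv[...,1]<60)&(hsv[...,2]>60)).astype(np.uint8)
n,l,st,cc=cv2.connectedComponentsWithStats(m);i=l[225,457];print(st[i]);M=l==i
row=lambda v:np.where(M[v])[0][[0,-1]]
print([(v,*map(int,row(v))) for v in range(180,262,5)])
for nm,k,s,r in(('R',1,.5,range(208,254)),('FR',1,.5,range(184,197))):
  A=np.array([onz('wrist',(row(v)[k]+s,v),.022,p) for v in r])
  vx,vy,x0,y0=cv2.fitLine(A[:,:2].astype(np.float32),2,0,.01,.01).ravel();print(nm,np.arctan2(vy,vx),x0,y0)
col=lambda u:np.where(M[:,u])[0][[0,-1]]
for u in(445,455,460,465):
  a,b=col(u);print(u,a,b,onz('wrist',(u,a-.5),.022,p),onz('wrist',(u,b+.5),.022,p))
print('foot left top',onz('wrist',(436.4,182.2),.022,p),onz('wrist',(436.4,200.9),.022,p),'shank left',onz('wrist',(440.3,260.9),.022,p),onz('wrist',(445.4,201.5),.022,p))
V=hsv[...,2]
for v in(190,225,245):print(v,V[v,425:485].tolist())
"
```

```text
foot pocket [0.52647321 0.19137054 0.016     ] [0.53202652 0.14362913 0.016     ] 0.048063311058311436 [0.52924986 0.16749983 0.016     ]
shank [0.46481313 0.17015235 0.016     ] [0.46900954 0.14104039 0.016     ] 0.029412855999484313 [0.46691134 0.15559637 0.016     ]
0.03848858350218873 0.023695024358212156
0.03516527109958847 -0.024253254699150534
-0.026022350923765272 0.0141810522581314
-0.02725259236528139 -0.01520606403527134
[ 430  179   50   83 2724]
[(180, 431, 464), (185, 431, 479), (190, 430, 478), (195, 430, 478), (200, 436, 478), (205, 439, 468), (210, 439, 467), (215, 438, 467), (220, 438, 466), (225, 437, 465), (230, 437, 465), (235, 436, 464), (240, 436, 464), (245, 435, 463), (250, 435, 463), (255, 436, 461), (260, 439, 461)]
R 0.16927506 0.45156547 -0.060653284
FR 0.13981137 0.49257177 -0.06388091
445 180 260 [ 0.49511433 -0.02742165  0.022     ] [ 0.41868926 -0.04812612  0.022     ]
455 180 261 [ 0.4971331  -0.03714358  0.022     ] [ 0.41929615 -0.05895228  0.022     ]
460 180 260 [ 0.49816758 -0.04207553  0.022     ] [ 0.42112746 -0.06398025  0.022     ]
465 181 2
[... 443 characters left out ...]
, 126, 127, 126, 127, 127, 127, 127, 127, 127, 127, 127, 128, 126, 127, 128, 128, 101, 116, 161, 163, 162, 162]
225 [152, 152, 153, 154, 155, 156, 158, 158, 160, 161, 160, 132, 86, 80, 80, 80, 80, 82, 109, 127, 129, 128, 129, 128, 126, 126, 128, 130, 129, 131, 132, 130, 130, 130, 127, 126, 127, 129, 128, 129, 131, 105, 97, 97, 111, 148, 152, 152, 153, 155, 156, 157, 159, 159, 161, 161, 161, 162, 163, 163]
245 [150, 151, 151, 151, 152, 152, 152, 153, 153, 130, 86, 80, 81, 80, 79, 79, 109, 129, 130, 128, 129, 127, 127, 123, 103, 79, 69, 66, 66, 68, 70, 91, 122, 126, 126, 128, 129, 128, 119, 108, 113, 156, 166, 166, 164, 163, 163, 163, 162, 162, 161, 160, 160, 160, 159, 159, 158, 157, 157, 157]
```

```bash
python3 -c "
from h import *
im,p=load('w3');g=lambda u,v,z=.016:onz('wrist',(160+u/3.5,57+v/3.5),z,p)
c=np.array([.493,.161]);x=np.array([np.cos(.187),np.sin(.187)])
for q in((200,235),(205,247),(385,230),(375,243),(222,386),(345,382),(225,440)):
  d=g(*q)[:2]-c;print(q,(d@x*1e3).round(1),(d@[-x[1],x[0]]*1e3).round(1))
w=lambda u,v:onz('wrist',(u,v),.022,p)[:2]
for v,a,b in((190,436.0,478.8),(210,444.8,467.5),(225,443,465.6),(245,440.8,463.2)):
  A,B=w(a,v),w(b,v);print(v,(A+B)/2,np.linalg.norm(A-B))
"
```

```text
(200, 235) 19.9 19.1
(205, 247) 16.7 17.9
(385, 230) 18.3 -28.9
(375, 243) 15.1 -26.2
(222, 386) -19.6 15.4
(345, 382) -20.1 -17.1
(225, 440) -33.9 15.6
190 [ 0.48822349 -0.04240122] 0.04347651356875528
210 [ 0.46942145 -0.0457295 ] 0.02330725374640779
225 [ 0.45496038 -0.04777344] 0.023408125805423535
245 [ 0.43525804 -0.05097439] 0.02353684193928055
```

```bash
python3 -c "
from h import *
print(go([.4543,-.0477,.08],1.734),go([.4543,-.0477,.0025],1.734))"
```

```text
[np.float64(-0.0111), np.float64(0.1288), np.float64(0.1222), np.float64(0.0029)] [np.float64(-0.011), np.float64(0.1288), np.float64(0.1997), np.float64(0.0029)]
```

move_arm(plan=[-0.004, 0.045, 0, 0.003, -0.008, 0.09, 0, 0.003, -0.011, 0.129, 0.03, 0.003, -0.011, 0.129, 0.07, 0.003, -0.011, 0.129, 0.11, 0.003, -0.011, 0.129, 0.14, 0.003, -0.011, 0.129, 0.165, 0.003, -0.011, 0.129, 0.185, 0.003, -0.011, 0.129, 0.195, 0.003, -0.011, 0.129, 0.199, 0.003, -0.011, 0.129, 0.1995, 0.003])

```text
clock: 12.8
tcp_pos: [0.455, -0.0476, 0.0035]
tcp_rot: [[0.987, 0.162, 0.0], [0.162, -0.987, -0.0], [0.0, 0.0, -1.0]]
wrist_force: [1.0, 0.3, -0.0]
opening: 0.704
finger_force: 0.0
```

move_arm(plan=[0, 0, 0, 0, 0, 0, 0, 0, 0, 0, 0, 0, 0, 0, 0, 0, 0, 0, 0, 0, 0, 0, 0, 0], fingers=1, force=40)

```text
clock: 13.4
tcp_pos: [0.4555, -0.0472, 0.0041]
tcp_rot: [[0.987, 0.163, 0.001], [0.163, -0.987, -0.001], [0.001, 0.001, -1.0]]
wrist_force: [-2.7, 0.5, 8.2]
opening: 0.266
finger_force: 39.5
```

move_arm(plan=[0, 0, -0.01, 0, 0, 0, -0.03, 0, 0, 0, -0.06, 0, 0, 0, -0.09, 0, 0, 0, -0.11, 0, 0, 0, -0.12, 0, 0, 0, -0.12, 0, 0, 0, -0.12, 0])

```text
clock: 14.2
tcp_pos: [0.4547, -0.0469, 0.1227]
tcp_rot: [[0.987, 0.163, -0.001], [0.163, -0.987, 0.0], [-0.001, -0.0, -1.0]]
wrist_force: [-0.5, -0.4, -2.2]
opening: 0.27
finger_force: 40.1
```

```bash
python3 -c "
from h import *
from scipy.optimize import minimize_scalar
c=np.array([.4935,.161]);x=np.array([np.cos(.187),np.sin(.187)]);y=np.array([-x[1],x[0]])
for px in[(220.3,251.5),(263.8,247.5)]:
  for z in(.09,.1,.11,.12,.13):
    q=onz('top',px,z);d=q[:2]-c;a,b=d@x-.048,d@y;print(px,z,round(a,4),round(b,4),'r',round(np.hypot(a,z-.02),4),'ang',round(np.arctan2(z-.02,-a),3))
im,p=shot('wrist','w4');s=sense();print(s['clock'],s['tcp_pos'],s['wrist_force'],s['opening'])
hsv=cv2.cvtColor(im,cv2.COLOR_BGR2HSV)
W=lambda q:p[0]+p[1]@np.array(q)
for q in((.042,.022,-.018),(.042,-.022,-.018),(.024,.022,-.018),(.024,-.022,-.018),(-.036,.012,-.018)):print(q,proj('wrist',W(q),p).round(1))
a=proj('wrist',W((.033,0,-.018)),p).round().astype(int);print(a)
V=hsv[...,2];S=hsv[...,1]
print('row',S[a[1],a[0]-70:a[0]+70].tolist());print('rowV',V[a[1],a[0]-70:a[0]+70].tolist())
print('colS',S[a[1]-50:a[1]+30,a[0]].tolist());print('colV',V[a[1]-50:a[1]+30,a[0]].tolist())
"
```

```text
(220.3, 251.5) 0.09 0.055 0.0508 r 0.089 ang 2.237
(220.3, 251.5) 0.1 0.0524 0.0491 r 0.0956 ang 2.151
(220.3, 251.5) 0.11 0.0499 0.0475 r 0.1029 ang 2.077
(220.3, 251.5) 0.12 0.0473 0.0459 r 0.1106 ang 2.013
(220.3, 251.5) 0.13 0.0447 0.0442 r 0.1187 ang 1.957
(263.8, 247.5) 0.09 0.0519 -0.0557 r 0.0872 ang 2.209
(263.8, 247.5) 0.1 0.0494 -0.0564 r 0.094 ang 2.124
(263.8, 247.5) 0.11 0.0469 -0.0572 r 0.1015 ang 2.051
(263.8, 247.5) 0.12 0.0443 -0.058 r 0.1094 ang 1.988
(263.8, 247.5) 0.13 0.0418 -0.0587 r 0.1177 ang 1.934
14.25 [ 0.45448209 -0.04689103  0.12241406] [ 0.13452709 -0.69151991 -2.28452064] 0.26480648044223115
(0.042, 0.022, -0.018) [379.7 230.6]
(0.042, -0.022, -0.018) [255.6 230.6]
(0.024, 0.022, -0.018) [377.  277.2]
(0.024, -0.022, -0.018) [258.3 277.2]
(-0.036, 0.012, -0.018) [344.7 399.6]
[318 255]
row [123, 121, 121, 122, 121, 123, 122, 123, 121, 91, 40, 24, 24, 24, 24, 24, 24, 24, 22, 22, 22, 22, 24, 22, 22, 22, 22, 24, 22, 22, 22, 22, 22, 22, 20, 22, 22, 20, 20, 22, 20, 22, 20, 22, 20, 22, 22, 20, 20, 22, 20, 20, 20, 20, 20, 20, 20, 18, 20, 20, 22, 20, 20, 20, 2
[... 1049 characters left out ...]
121, 121, 124, 123, 123, 124, 124, 122, 124, 122, 99, 53, 35, 38, 38, 38, 37, 38, 42, 41, 35, 38, 35, 38, 34, 28, 24, 22, 20, 20, 20, 22, 20, 21, 21, 19, 19, 19, 19, 19, 20, 18, 20, 20, 20, 18, 20, 20, 19, 19, 19, 18, 20, 21, 20, 20, 18, 20, 20, 18, 18, 18, 20, 18, 20, 18, 20, 18, 18, 20, 15, 22, 19, 19, 19]
colV [165, 164, 165, 166, 164, 164, 164, 162, 159, 154, 154, 156, 159, 160, 155, 118, 77, 72, 74, 74, 74, 75, 74, 73, 74, 73, 74, 73, 74, 75, 101, 116, 126, 129, 128, 128, 129, 129, 131, 131, 131, 133, 132, 133, 132, 130, 129, 129, 129, 129, 129, 129, 130, 131, 132, 131, 130, 130, 131, 130, 130, 129, 129, 130, 130, 130, 129, 129, 128, 129, 129, 129, 128, 130, 130, 117, 91, 109, 122, 132]
```

```bash
python3 -c "
from h import *
print(go([.4934,.1606,.04],1.5708+.187))"
```

```text
[np.float64(0.0723), np.float64(-0.1983), np.float64(0.0824), np.float64(-0.0232)]
```

move_arm(plan=[0.018, -0.045, 0, -0.023, 0.036, -0.09, 0, -0.023, 0.054, -0.14, 0, -0.023, 0.072, -0.18, 0, -0.023, 0.072, -0.198, 0, -0.023, 0.072, -0.198, 0.02, -0.023, 0.072, -0.198, 0.05, -0.023, 0.072, -0.198, 0.075, -0.023, 0.072, -0.198, 0.083, -0.023, 0.072, -0.198, 0.083, -0.023, 0.072, -0.198, 0.083, -0.023])

```text
clock: 15.35
tcp_pos: [0.4941, 0.16, 0.0408]
tcp_rot: [[0.983, 0.186, 0.0], [0.186, -0.983, 0.0], [0.0, 0.0, -1.0]]
wrist_force: [0.4, 0.1, -1.8]
opening: 0.272
finger_force: 40.2
```

```bash
python3 -c "
from h import *
s=sense();print(s['clock'],s['wrist_force']);R=s['tcp_rot'];print(np.arctan2(R[1,0],R[0,0]));print(go([.4934,.1606,.008],1.5708+.187))
im,p=shot('wrist','w5')
V=cv2.cvtColor(im,cv2.COLOR_BGR2HSV)[...,2]
c=np.array([.4935,.161]);x=np.array([np.cos(.187),np.sin(.187)]);y=np.array([-x[1],x[0]])
P=lambda a,b,z:proj('wrist',[*(c+a*x+b*y),z],p).round(1)
for b in(-.056,.056):
  q=P(0.0,b,.02);print('rim',q)
  u=int(q[0]);v=int(q[1]);print(V[v,max(u-25,0):u+25].tolist())
q=P(-.048,.03,.02);print('near',q);u,v=int(q[0]),int(q[1]);print(V[v-25:v+25,u].tolist())
q=P(-.048,-.03,.02);print('near',q);u,v=int(q[0]),int(q[1]);print(V[v-25:v+25,u].tolist())
"
```

```text
15.35 [ 0.39851657  0.05837548 -1.75454837]
0.18665575415853444
[np.float64(-0.0006), np.float64(-0.0007), np.float64(0.0328), np.float64(-0.0003)]
rim [426.7 289.9]
[75, 75, 76, 75, 77, 76, 77, 76, 75, 63, 51, 50, 50, 54, 64, 72, 72, 81, 113, 117, 118, 117, 117, 117, 117, 124, 135, 135, 135, 135, 135, 136, 135, 135, 134, 136, 142, 135, 136, 137, 136, 136, 139, 170, 198, 200, 199, 199, 199, 199]
rim [204.5 289.9]
[190, 189, 190, 189, 189, 188, 189, 188, 188, 188, 189, 189, 189, 189, 190, 190, 190, 190, 191, 191, 192, 192, 193, 191, 151, 122, 120, 121, 121, 120, 121, 98, 68, 59, 59, 60, 59, 58, 59, 59, 66, 77, 79, 79, 79, 78, 79, 78, 78, 79]
near [261.3 368.4]
[37, 36, 37, 36, 34, 33, 33, 33, 33, 31, 32, 33, 33, 29, 28, 30, 29, 29, 29, 28, 29, 29, 27, 28, 29, 30, 28, 27, 27, 27, 29, 31, 31, 29, 30, 32, 31, 32, 32, 30, 31, 30, 31, 29, 29, 32, 29, 31, 31, 31]
near [370.1 368.5]
[33, 32, 32, 32, 32, 32, 31, 30, 31, 32, 32, 33, 32, 32, 32, 30, 30, 32, 33, 31, 32, 30, 30, 27, 27, 25, 26, 26, 27, 26, 29, 30, 31, 31, 31, 30, 30, 30, 30, 30, 31, 30, 31, 30, 29, 31, 30, 29, 28, 29]
```

move_arm(plan=[-0.0005, -0.0005, 0.006, 0, -0.0005, -0.0005, 0.012, 0, -0.0005, -0.0005, 0.017, 0, -0.0005, -0.0005, 0.021, 0, -0.0005, -0.0005, 0.025, 0, -0.0005, -0.0005, 0.025, 0])

```text
clock: 16.0
tcp_pos: [0.4929, 0.1604, 0.0147]
tcp_rot: [[0.983, 0.186, -0.001], [0.186, -0.983, -0.0], [-0.001, -0.0, -1.0]]
wrist_force: [0.5, 0.5, -1.7]
opening: 0.27
finger_force: 40.3
```

move_arm(plan=[0, 0, 0.002, 0, 0, 0, 0.004, 0, 0, 0, 0.006, 0, 0, 0, 0.0075, 0, 0, 0, 0.0085, 0, 0, 0, 0.0085, 0])

```text
clock: 16.6
tcp_pos: [0.4932, 0.1605, 0.008]
tcp_rot: [[0.983, 0.186, 0.001], [0.186, -0.983, 0.0], [0.001, 0.0, -1.0]]
wrist_force: [-8.9, -2.5, 26.9]
opening: 0.272
finger_force: 43.8
```

move_arm(plan=[0, 0, -0.001, 0, 0, 0, -0.0015, 0])

```text
clock: 16.8
tcp_pos: [0.4933, 0.1605, 0.0084]
tcp_rot: [[0.983, 0.186, 0.0], [0.186, -0.983, 0.0], [0.0, 0.0, -1.0]]
wrist_force: [0.2, 0.6, -2.1]
opening: 0.271
finger_force: 40.2
```

move_arm(plan=[0, 0, 0, 0, 0, 0, 0, 0, 0, 0, 0, 0, 0, 0, -0.01, 0, 0, 0, -0.03, 0, 0, 0, -0.06, 0, 0, 0, -0.1, 0, 0, 0, -0.14, 0, 0, 0, -0.18, 0, 0, 0, -0.18, 0, 0, 0, -0.18, 0], fingers=0.55)

```text
clock: 17.9
tcp_pos: [0.4935, 0.1605, 0.1894]
tcp_rot: [[0.983, 0.186, 0.002], [0.186, -0.983, 0.0], [0.002, 0.0, -1.0]]
wrist_force: [-0.1, 0.0, -0.4]
opening: 0.45
finger_force: 0.0
```

```bash
python3 -c "
from h import *
im,p=shot('wrist','w6');s=sense();print(s['clock'],p[0],s['wrist_force'])
c=np.array([.4935,.161]);x=np.array([np.cos(.187),np.sin(.187)]);y=np.array([-x[1],x[0]])
P=lambda a,b,z:proj('wrist',[*(c+a*x+b*y),z],p)
V=cv2.cvtColor(im,cv2.COLOR_BGR2HSV)[...,2]
def prof(A,B,z,n=41):
  pts=np.array([P(*(np.array(A)+(np.array(B)-A)*t),z) for t in np.linspace(0,1,n)],np.float32)
  print(A,B,z,cv2.remap(V,pts[:,0].reshape(1,-1),pts[:,1].reshape(1,-1),1).ravel().tolist())
prof((.031,.04),(.031,-.04),.026)
prof((0,.04),(0,-.04),.026)
prof((.05,0),(.01,0),.026);prof((-.02,0.006),(-.06,0.006),.026);
"
```

```text
17.95 [0.49351235 0.16049519 0.18944484] [ 0.29790387 -0.19444475  0.22961481]
(0.031, 0.04) (0.031, -0.04) 0.026 [101, 101, 101, 101, 101, 99, 100, 100, 65, 63, 135, 134, 133, 133, 134, 134, 133, 134, 133, 133, 134, 133, 134, 133, 134, 135, 134, 134, 133, 134, 134, 110, 60, 61, 63, 63, 62, 97, 98, 98, 98]
(0, 0.04) (0, -0.04) 0.026 [95, 101, 99, 100, 100, 100, 99, 99, 99, 99, 99, 98, 99, 98, 102, 135, 133, 132, 132, 135, 136, 136, 135, 131, 134, 133, 104, 62, 64, 63, 63, 64, 99, 98, 97, 97, 97, 98, 99, 98, 98]
(0.05, 0) (0.01, 0) 0.026 [70, 63, 58, 54, 72, 92, 83, 66, 68, 72, 99, 126, 131, 133, 134, 134, 131, 130, 133, 134, 132, 132, 132, 131, 130, 130, 130, 126, 120, 131, 135, 135, 134, 135, 135, 135, 135, 135, 132, 109, 76]
(-0.02, 0.006) (-0.06, 0.006) 0.026 [132, 133, 133, 133, 132, 133, 133, 133, 133, 133, 133, 133, 134, 133, 133, 134, 133, 124, 94, 63, 57, 71, 92, 101, 99, 109, 139, 154, 160, 163, 165, 164, 164, 165, 167, 167, 164, 162, 165, 168, 169]
```

The bracket is seated: its foot top spans y ±22 mm and x up to +40 mm in the case frame, matching the nest. Next I'll shut the fingers and go over and behind the lid.

move_arm(plan=[0.04, 0, -0.01, 0, 0.085, 0, -0.01, 0, 0.13, 0, -0.01, 0, 0.15, 0, -0.01, 0, 0.15, 0, -0.005, 0, 0.15, 0, 0.03, 0, 0.15, 0, 0.07, 0, 0.15, 0, 0.1, 0, 0.15, 0, 0.107, 0, 0.15, 0, 0.107, 0], fingers=1)

```text
clock: 18.95
tcp_pos: [0.6393, 0.1881, 0.0805]
tcp_rot: [[0.983, 0.186, -0.003], [0.186, -0.983, -0.0], [-0.003, -0.0, -1.0]]
wrist_force: [-1.3, 0.4, 0.3]
opening: 0.002
finger_force: 0.0
```

move_arm(plan=[-0.015, 0, 0, 0, -0.03, 0, 0, 0, -0.04, 0, 0, 0, -0.05, 0, 0, 0, -0.06, 0, -0.003, 0, -0.06, 0, -0.003, 0])

```text
clock: 19.55
tcp_pos: [0.5807, 0.177, 0.0851]
tcp_rot: [[0.983, 0.186, 0.0], [0.186, -0.983, -0.0], [0.0, 0.0, -1.0]]
wrist_force: [0.9, 0.6, -0.6]
opening: 0.002
finger_force: 0.0
```

move_arm(plan=[-0.01, 0, -0.002, 0, -0.02, 0, -0.003, 0, -0.03, 0, -0.003, 0, -0.04, 0, -0.003, 0, -0.048, 0, -0.003, 0])

```text
clock: 20.05
tcp_pos: [0.5332, 0.168, 0.0872]
tcp_rot: [[0.983, 0.186, -0.001], [0.186, -0.983, -0.0], [-0.001, -0.0, -1.0]]
wrist_force: [1.5, -0.9, -0.7]
opening: 0.001
finger_force: 0.6
```

```bash
python3 -c "
from h import *
s=sense();print(s['clock'],s['tcp_pos'],s['wrist_force'],s['torque'])
im,p=shot('side','s7');im0=cv2.imread('pics/s5.png');d=cv2.absdiff(im,im0).max(2)
c=np.array([.4935,.161]);x=np.array([np.cos(.187),np.sin(.187)]);y=np.array([-x[1],x[0]])
h=cv2.cvtColor(im,cv2.COLOR_BGR2HSV)
for th in np.arange(.4,2.4,.2):
  # inner face of the lid near the -y rim corner (side camera sees -y side)
  r=[]
  for s_ in(.03,.06,.09):
    e=np.array([-np.cos(th),np.sin(th)]);n=np.array([np.sin(th),np.cos(th)]);q=s_*e+.008*n
    P=[*(c+(.048+q[0])*x-.0558*y),.02+q[1]];u=proj('side',P).round().astype(int);r.append(h[u[1],u[0]].tolist())
  print(round(th,2),r)
"
```

```text
20.05 [0.53322895 0.16804177 0.08715544] [ 1.45689841 -0.94082481 -0.66835396] [ 0.02009277 -0.3444731  -0.02259934]
0.4 [[13, 24, 75], [10, 28, 81], [15, 35, 117]]
0.6 [[19, 28, 73], [15, 31, 114], [23, 18, 58]]
0.8 [[23, 16, 65], [16, 32, 103], [90, 4, 58]]
1.0 [[10, 15, 51], [23, 19, 53], [15, 127, 145]]
1.2 [[150, 5, 49], [15, 81, 129], [16, 139, 200]]
1.4 [[17, 133, 227], [19, 137, 239], [19, 133, 242]]
1.6 [[19, 139, 239], [19, 135, 240], [20, 131, 243]]
1.8 [[19, 133, 241], [20, 133, 243], [19, 135, 240]]
2.0 [[20, 131, 245], [20, 132, 245], [19, 138, 237]]
2.2 [[20, 130, 245], [20, 132, 243], [18, 138, 236]]
```

The lid follows and stands at about 1.0 rad. I'll carry it over and down.

move_arm(plan=[-0.01, 0, 0, 0, -0.02, 0, 0, 0, -0.03, 0, 0.001, 0, -0.038, 0, 0.005, 0, -0.045, 0, 0.009, 0, -0.051, 0, 0.014, 0, -0.056, 0, 0.021, 0, -0.06, 0, 0.028, 0, -0.064, 0, 0.036, 0, -0.066, 0, 0.042, 0, -0.066, 0, 0.042, 0])

```text
clock: 21.2
tcp_pos: [0.4689, 0.1559, 0.0443]
tcp_rot: [[0.983, 0.186, -0.002], [0.186, -0.983, -0.0], [-0.002, -0.0, -1.0]]
wrist_force: [0.2, 0.1, 0.3]
opening: 0.003
finger_force: 0.0
```

move_arm(plan=[-0.001, 0, 0.003, 0, -0.002, 0, 0.006, 0, -0.002, 0, 0.008, 0, -0.002, 0, 0.01, 0, -0.002, 0, 0.01, 0])

```text
clock: 21.7
tcp_pos: [0.4678, 0.1557, 0.0358]
tcp_rot: [[0.983, 0.186, 0.001], [0.186, -0.983, 0.0], [0.001, 0.0, -1.0]]
wrist_force: [-3.7, 0.1, 10.3]
opening: -0.001
finger_force: 5.6
```

move_arm(plan=[0, 0, 0.001, 0, 0, 0, 0.002, 0, 0, 0, 0.0025, 0, 0, 0, 0.0025, 0])

```text
clock: 22.1
tcp_pos: [0.4679, 0.1557, 0.035]
tcp_rot: [[0.983, 0.186, 0.002], [0.186, -0.983, 0.0], [0.002, 0.0, -1.0]]
wrist_force: [-15.9, -3.8, 50.4]
opening: 0.001
finger_force: 25.5
```

move_arm(plan=[0, 0, -0.005, 0, 0, 0, -0.02, 0, 0, 0, -0.06, 0, 0, 0, -0.11, 0, -0.03, 0, -0.15, 0, -0.03, 0, -0.15, 0, -0.03, 0, -0.15, 0])

```text
clock: 22.8
tcp_pos: [0.4385, 0.1501, 0.1833]
tcp_rot: [[0.983, 0.186, 0.002], [0.186, -0.983, 0.0], [0.002, 0.0, -1.0]]
wrist_force: [0.4, -0.4, -0.2]
opening: -0.001
finger_force: 0.0
```

```bash
python3 -c "
from h import *
im,p=shot('wrist','w8');s=sense();print(s['clock'],p[0],s['wrist_force'])
c=np.array([.4935,.161]);x=np.array([np.cos(.187),np.sin(.187)]);y=np.array([-x[1],x[0]])
P=lambda a,b,z:proj('wrist',[*(c+a*x+b*y),z],p)
H=cv2.cvtColor(im,cv2.COLOR_BGR2HSV)
for A,B in(((-.03,0),(-.07,0)),((-.03,.035),(-.07,.035)),((0,.07),(0,.03)),((0,-.03),(0,-.07))):
  pts=np.array([P(*(np.array(A)+(np.array(B)-A)*t),.036) for t in np.linspace(0,1,41)],np.float32)
  print(A,B,[cv2.remap(H[...,k],pts[:,0].reshape(1,-1),pts[:,1].reshape(1,-1),1).ravel().tolist() for k in(1,2)])
a,_=shot('side','s9')
m=lambda i:((cv2.cvtColor(i,cv2.COLOR_BGR2HSV)[...,1]<60)).astype(np.uint8)
# seam check: column profile down the near side wall in side view
for b in(-.03,0,.03):
  pts=np.array([proj('side',[*(c+b*x-.056*y),z]) for z in np.linspace(.045,-.004,50)],np.float32)
  print([cv2.remap(cv2.cvtColor(a,cv2.COLOR_BGR2HSV)[...,2],pts[:,0].reshape(1,-1),pts[:,1].reshape(1,-1),1).ravel().tolist()])
"
```

```text
22.85 [0.43853133 0.15011955 0.18334571] [0.17562063 0.03572966 0.42587968]
(-0.03, 0) (-0.07, 0) [[21, 21, 20, 18, 16, 14, 14, 11, 15, 14, 15, 16, 19, 18, 20, 18, 19, 20, 19, 18, 19, 17, 26, 87, 125, 123, 123, 125, 123, 124, 126, 125, 123, 123, 123, 124, 126, 125, 126, 126, 126], [142, 142, 141, 135, 109, 93, 92, 92, 104, 107, 103, 94, 93, 95, 116, 120, 132, 131, 100, 91, 93, 91, 94, 129, 152, 153, 155, 157, 155, 151, 152, 155, 157, 157, 156, 154, 152, 153, 152, 151, 150]]
(-0.03, 0.035) (-0.07, 0.035) [[20, 20, 20, 22, 19, 19, 19, 19, 16, 17, 16, 16, 19, 20, 19, 20, 23, 42, 90, 121, 123, 123, 123, 124, 124, 124, 123, 123, 124, 125, 126, 125, 124, 125, 125, 125, 125, 125, 124, 126, 126], [137, 137, 138, 131, 110, 96, 95, 95, 94, 95, 94, 94, 94, 94, 93, 96, 130, 148, 154, 155, 156, 157, 154, 153, 155, 158, 158, 157, 156, 154, 154, 153, 152, 151, 150, 148, 150, 152, 152, 150, 148]]
(0, 0.07) (0, 0.03) [[124, 123, 125, 123, 125, 124, 125, 124, 124, 124, 123, 124, 119, 83, 27, 16, 17, 18, 19, 19, 19, 19, 17, 18, 19, 19, 18, 18, 19, 19, 19, 17, 19, 18, 18, 17, 18, 19, 17, 19, 18], [150, 
[... 570 characters left out ...]
106, 105, 105, 104, 105, 127, 162, 162]]
[[224, 226, 227, 228, 229, 229, 206, 181, 155, 129, 104, 79, 64, 58, 52, 47, 48, 48, 49, 50, 51, 51, 52, 52, 51, 51, 51, 50, 50, 50, 50, 50, 50, 51, 51, 50, 49, 48, 47, 51, 54, 58, 71, 90, 109, 120, 123, 126, 129, 128]]
[[222, 223, 224, 225, 226, 213, 198, 184, 160, 135, 108, 87, 74, 61, 51, 50, 50, 49, 49, 50, 50, 50, 51, 51, 51, 51, 51, 51, 51, 51, 50, 50, 51, 51, 51, 50, 49, 48, 49, 49, 50, 62, 83, 101, 118, 127, 136, 144, 146, 147]]
[[219, 220, 220, 220, 215, 208, 201, 177, 148, 123, 100, 82, 65, 52, 51, 49, 47, 48, 49, 50, 50, 50, 50, 50, 50, 51, 51, 51, 51, 51, 51, 52, 52, 52, 51, 50, 49, 49, 48, 48, 54, 63, 71, 83, 95, 109, 122, 125, 127, 129]]
```

```bash
python3 -c "
from cell import *
print(close_job())"
```

```text
the job is handed in; nothing more can be done
None
```

The bracket was drawn out, laid flat on the bench and let go, then lowered into the nest foot toward the hinge, and the case was pressed shut and handed in at about 23 s. By the camera measurements it was seated and the lid level, but the last press read about 50 N at the wrist, fingers only, above the 40 N limit if the fingers count, and the last few millimetres of the laying-down were a short drop on release.

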